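Find the tub with the torch batteries by its weight

ROBOT

A 6-joint arm with a two-finger parallel gripper is mounted at the origin on the work surface. World frame = base frame: x ahead of the robot, y to its left, z up, the work surface at z = 0. Lengths are in mm, angles in rad, forces in N, time in s.
With the tool pointing down it reaches from about 275 to 1000 mm from the base axis. Payload 8.4 kg.
Tool frame: the origin (TCP) lies between the finger pads; the fingertips stand r.nose_length ahead of it and the grasp point (between the pads) lies 8 mm behind it (r.nose_length is the distance from the TCP to the fingertips, in mm); y points along the fingers, x is the direction in which the jaws open and shut, and the axes are right-handed (so a half turn about y gives the same grasp; the last joint's range is limited). The gripper opens to 85 mm and grips with 20 to 120 N. Pads are 22 mm wide; open, the fingers measure 114 mm over their backs; the gripper's body (76 mm by 85 mm) begins 54 mm behind the grasp point. The pads swing forward as they close: fully open they stand 13 mm farther back than shut.
Start: joints at [1.233, 0.353, 1.633, -0, 1.155, -0.002], TCP at [205.951, 590.095, 242.281] pointing down, gripper open.
Joint ranges: [-2.63, 2.63], [-0.92, 2.1], [0.06, 2.66], [-1.3, 4.44], [0, 2.69], [-3.02, 3.02]. Speed limits (rad/s): [2.22, 2.22, 2.79, 3.14, 3.14, 3.14].

INTERFACE

Orientations are given as [roll, pitch, yaw] about the fixed x, y, z axes, in that order (R = Rz(yaw) Ry(pitch) Rx(roll)).
In Python, from rig import r, cams, order gives the robot as it stands. The module is installed in compiled form; this text tells all that it offers.
- The arm moves only by the shell command python3 -m crank 'ROWS' [FORCE]. ROWS is JSON, a list of rows, each a list of 7 numbers: the turn, a rotation vector about the tool's x, y, z in degrees, then the shift along the tool's x, y, z in cm, then the opening, from -1 (shut) to 1 (fully open). A call has exactly 10 rows; each row shifts and turns the pose as measured when the row begins, along the tool's axes as they then stand; what a row does not reach is not made up. A row lasts 1/12 s, in which the tool goes at most 41.7 mm and 7.16 degrees, less where a joint would pass 70% of its speed; a pose out of reach is approached as far as the arm can. A call with a gripper value outside its range is refused whole. The fingers move at their own pace and stop on an object; FORCE is the grip in N (left out, the last holds). Time passes only in rows, so rows that do not move let the fingers close, or fill a call up. It gives the time, the measured TCP pose, the force and the opening at its end, in the units of the state.
- r.sense(): the state, without advancing time (a new reading comes with each control period).
- cams.grab_frame(name): name is "side" or "top" or "wrist"; returns the picture (480x640x3 uint8, blue, green, red); there is no depth.
- cams.camera_info(name): a dict with "intrinsics" (3x3 intrinsics, pixels), "view" (4x4, takes a point from world to camera coordinates); the wrist camera has in their place "hand_eye" (4x4, takes a point from camera to tool coordinates, whose origin is the TCP and whose axes are the tool frame's). Camera axes: x right, y up, looking along -z (the intrinsics and any distortion apply to the point x, -y, -z); pixel columns grow to the right and rows downward; lengths in mm; the calibration is good to about 2 mm. The wrist camera is an equidistant fisheye: a pixel r from the principal point sees the ray r / f radians off the axis. A picture is of the moment at which its call begins: read the wrist's pose just before it. camera_info takes no time and is no camera call.
- order.sign_off(): hands the job in, once; it reports no verdict.
The state is a dict: "clock": time; "qpos": joint angles; "qvel": joint speeds; "joint_efforts": joint torques, N m; "eef_pos": TCP position; "tcp_rot": TCP orientation; "contact_force": force on the tool from outside, world axes, zero at the start; "wrist_torque": the same for the moment, N m; "opening": opening from 0.0 (shut) to 1.0 (fully open).
Only numpy, scipy, OpenCV 4.12 (cv2) and the standard library are available. Lean on these libraries where they do the work, as an engineer would, in place of code of your own. Each camera call takes 0.05 s, during which the arm holds its last target.

TASK

The spare torch batteries are in one of the three identical lidded tubs hanging on the pegboard; the other two hold only an empty carton. Feel by lifting which tub is the heavy one, take it up off its hook from under the mop pole and set it down gently and upright on the low pine shelf beside the torch. Leave the two light tubs hanging properly on their own hooks and disturb nothing else.

Things in the scene. Friction and masses are not known exactly. Their poses are not given: they have to be found in the camera images.
- board: pegboard stand, fixed: white perforated panel 460 mm wide, 180 mm high, two posts 345 mm high. Origin on the table under the middle of its front face; y along it, -x its front, where the tubs hang. A 16 mm dowel at x = -21, z = 47 mm keeps the tubs plumb. A hung tub's origin is at x = -71, z = 44 mm. A folded mop frame (20 x 90 x 240 mm) hangs at x = -61, y = -270 mm.
- board_hook (a point): top of the middle of three upturned flat steel hooks (the others 120 mm to either side along the board's y). The tips are 30 mm wide, 8 mm thick, from x = -24 to -16 mm of the board, top at z = 130 mm
- board_pole (a point): middle of the mop pole's axis. The pole, 28 mm thick, is fixed along the board's y above the tubs' handles (board x = -61, z = 320 mm), so a handle can be reached only with the tool tilted some 30 to 45 degrees, coming from the board's front under the pole
- tub_a: one of three identical closed plastic tubs; lid and handle are fixed to it. Box 84 x 84 x 94 mm high. Origin: centre of its underside, z up, x towards the board. On its back (+x) a lip 40 mm wide, underside 86 mm up, goes 13 mm back and turns 20 mm down behind the hook: raise the tub 25 to 30 mm to take it off. Weighs 0.14 to 0.21 kg with an empty carton, 0.52 to 0.82 kg with the batteries.
- tub_b: the same as tub_a in every visible way; any of the three may be the heavy one
- tub_c: the same as tub_a in every visible way; any of the three may be the heavy one
- tub_a_grip (a point): middle of tub_a's rigid carry handle, 131 mm above the tub's underside: a bar along the tub's x, 60 mm long, 16 mm wide (y), 18 mm high, on two end posts that leave 28 mm free between bar and lid; axes as the tub's
- tub_b_grip (a point): middle of tub_b's rigid carry handle, 131 mm above the tub's underside: a bar along the tub's x, 60 mm long, 16 mm wide (y), 18 mm high, on two end posts that leave 28 mm free between bar and lid; axes as the tub's
- tub_c_grip (a point): middle of tub_c's rigid carry handle, 131 mm above the tub's underside: a bar along the tub's x, 60 mm long, 16 mm wide (y), 18 mm high, on two end posts that leave 28 mm free between bar and lid; axes as the tub's
- shelf: low pine shelf standing on the table, fixed: board 200 mm (x) by 300 mm (y), its top 30 mm above the table. Origin on the table under its centre. The torch stands near its +y end (about y = +100 mm); the rest, about y = -140 to +30 mm, is clear.
- torch: steel torch standing on its head on the shelf, 52 mm thick at the foot, 36 mm above, 145 mm high; origin centre of its foot
- mug: white ceramic mug of wooden pegs, 80 mm wide, about 115 mm high with the pegs; origin centre of its foot
- jar: shallow glass jar with a metal cap, 60 mm wide, 36 mm high, on the table in front of the tubs; origin centre of its foot
- brush: grey hand brush lying on its bristles, 275 mm long, 35 mm high; origin on the table under its middle
There are look-alikes about, which are no part of the job. What is shaped like the tub_b but blue or pink is not meant.

How it is judged:
By the outcome, as a careful person would: the job done as asked, in the order asked, and still so for the second after the job is handed in, with the robot touching nothing.
It also fails if it takes over 64 s, if anything falls off the work surface, if the arm or the gripper's body presses on something with over 40 N, if the wrist force passes 120 N, or if a joint passes its speed limit or range.

## Working session

There is one attempt and no reset: what is moved stays moved. The work goes in short steps, Python scripts to look and compute and a shell command to move; the robot and the scene stay as the last step left them, time stands still between calls to the robot, and variables do not carry over. Pictures are saved under pics/ and viewed, and the job is handed in when it is done.

```bash
ls; mkdir -p pics
python3 - <<'E'
from rig import r,cams,order
import cv2,numpy as np
np.set_printoptions(precision=3,suppress=True)
print(r.sense(), r.nose_length)
for n in ["side","top","wrist"]:
    print(n,cams.camera_info(n))
    cv2.imwrite(f"pics/{n}0.png",cams.grab_frame(n))
E
```

```text
pics
{'clock': 0.0, 'qpos': array([ 1.233,  0.354,  1.634,  0.   ,  1.155, -0.002]), 'qvel': array([-0.002,  0.001,  0.001, -0.   , -0.001, -0.001]), 'joint_efforts': array([ -0.002, -60.525, -34.206,  -0.   ,   0.009,   0.   ]), 'eef_pos': array([205.811, 589.677, 241.583]), 'tcp_rot': array([-1.571,  0.001,  1.235]), 'contact_force': array([-0.199, -0.422,  0.036]), 'wrist_torque': array([ 0.006,  0.005, -0.019]), 'opening': 1.0020026730099765} 11.0
side {'intrinsics': array([[474.322,   0.   , 321.487],
       [  0.   , 474.322, 240.285],
       [  0.   ,   0.   ,   1.   ]]), 'view': array([[    0.95 ,     0.313,     0.013,  -519.993],
       [   -0.228,     0.662,     0.714,   -15.045],
       [    0.214,    -0.681,     0.7  , -1493.848],
       [    0.   ,     0.   ,     0.   ,     1.   ]])}
top {'intrinsics': array([[538.901,   0.   , 318.958],
       [  0.   , 538.901, 238.305],
       [  0.   ,   0.   ,   1.   ]]), 'view': array([[   -0.007,    -1.   ,    -0.009,    20.081],
       [    0.993,    -0.008,     0.122,  -568.404],
       [   -0.122,    -0.008,     0.993, -1580.319],
       [    0.   ,     0.   ,     0.   ,     1.   ]])}
wrist {'intrinsics': array([[371.648,   0.   , 319.762],
       [  0.   , 371.648, 236.194],
       [  0.   ,   0.   ,   1.   ]]), 'hand_eye': array([[   1.   ,   -0.001,   -0.001,    1.664],
       [  -0.   ,    0.273,   -0.962, -132.724],
       [   0.001,    0.962,    0.273,   68.706],
       [   0.   ,    0.   ,    0.   ,    1.   ]])}
```

View pics/side0.png

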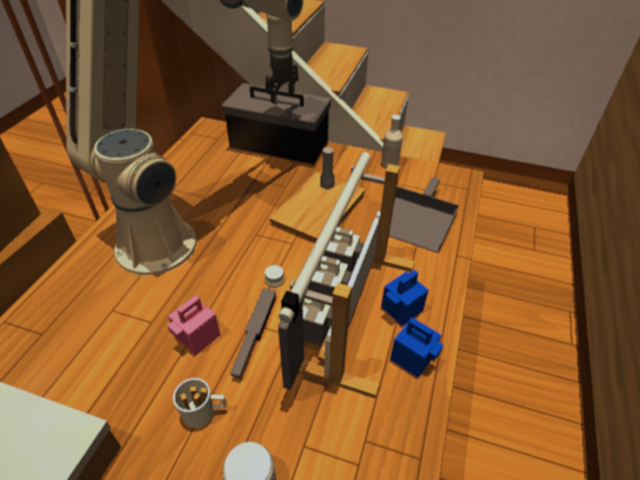

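View pics/top0.png

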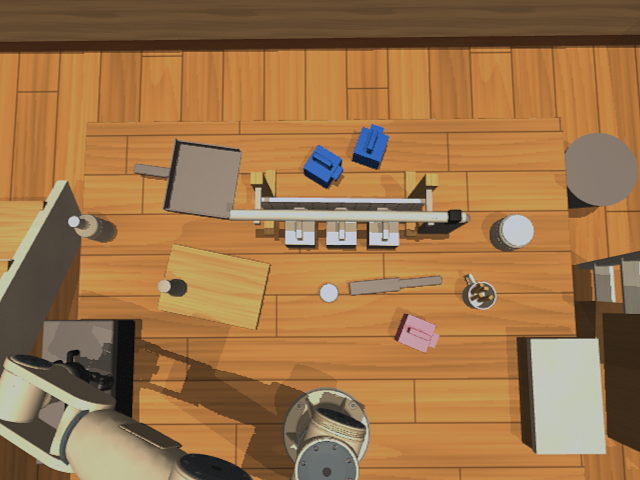

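View pics/wrist0.png

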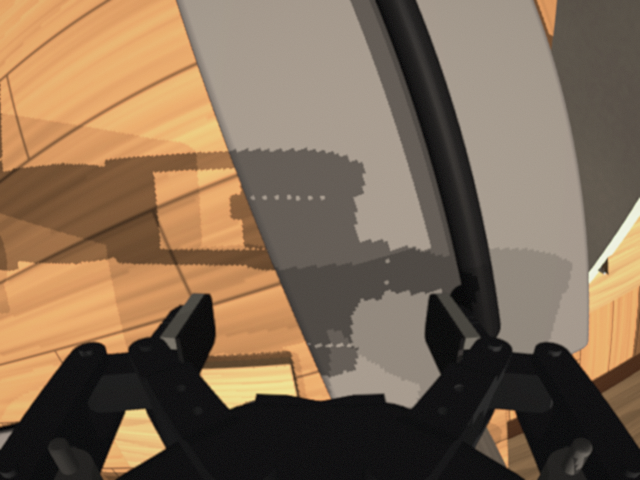

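Run:
```python
import cv2
a=cv2.imread("pics/top0.png")[160:340,150:480]
cv2.imwrite("pics/top0z.png",cv2.resize(a,(792,432),interpolation=cv2.INTER_CUBIC))
a=cv2.imread("pics/side0.png")[100:400,230:430]
cv2.imwrite("pics/side0z.png",cv2.resize(a,(400,600),interpolation=cv2.INTER_CUBIC))
```

```text
(no output)
```

View pics/top0z.png

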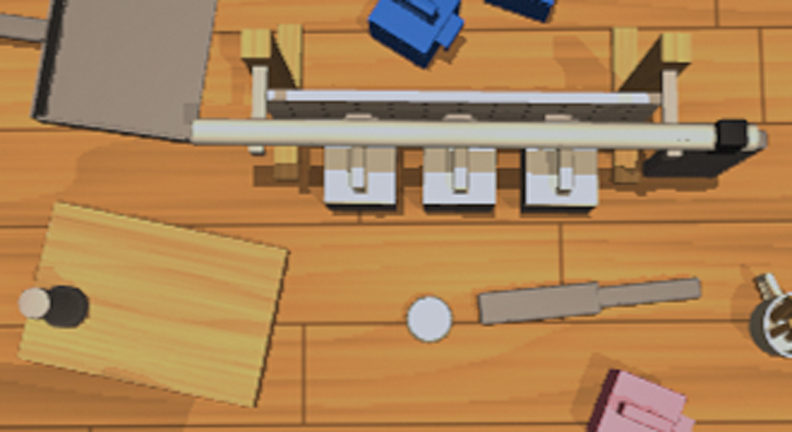

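View pics/side0z.png

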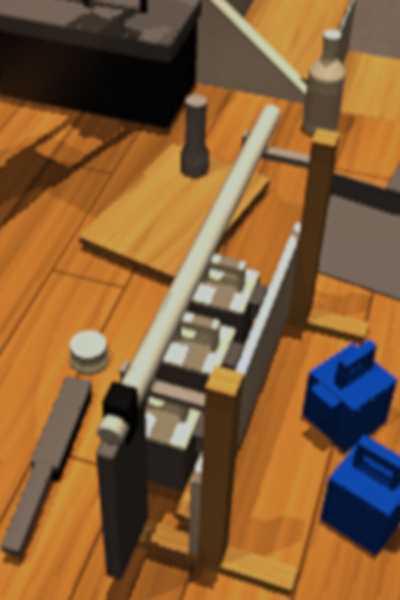

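```bash
cat > h.py <<'E'
import numpy as np,cv2
from rig import r,cams,order
np.set_printoptions(precision=2,suppress=True)
def ray(cam,u,v):
    i=cams.camera_info(cam);K=i["intrinsics"];V=i["view"]
    d=np.array([(u-K[0,2])/K[0,0],-(v-K[1,2])/K[1,1],-1.])
    return -V[:3,:3].T@V[:3,3], V[:3,:3].T@d
def hit(cam,u,v,z):
    c,d=ray(cam,u,v); return c+d*(z-c[2])/d[2]
def proj(cam,p):
    i=cams.camera_info(cam);K=i["intrinsics"];V=i["view"]
    q=V[:3,:3]@np.asarray(p,float)+V[:3,3]
    return np.array([K[0,2]+K[0,0]*q[0]/-q[2],K[1,2]-K[1,1]*q[1]/-q[2]])
E
python3 - <<'E'
from h import *
T=lambda x,y,z:hit("top",150+x/2.4,160+y/2.4,z)
S=lambda x,y,z:hit("side",230+x/2,100+y/2,z)
print("lid");[print(T(x,y,138)) for x,y in [(324,205),(397,207),(423,203),(495,204),(521,205),(597,206)]]
print("handle");[print(T(x,y,184)) for x,y in [(358,188),(460,190),(565,190)]]
print("pole");print(T(193,132,320),T(765,138,320))
print("side pole",S(275,113,320),S(115,430,320))
print("shelf");P=[T(x,y,30) for x,y in [(57,202),(288,248),(256,406),(18,358)]];[print(p) for p in P];print(np.mean(P,0),P[1]-P[0],P[2]-P[1])
print("torch",T(68,307,30), "top",T(34,302,175), "side foot",S(195,170,30), "sidetop",S(196,100,175))
print("jar",T(430,318,36),S(88,345,36))
print("brush",T(479,308,35),T(700,287,35))
# side posts
print("posttops T",T(256,47,345),T(672,47,345)," S",S(325,135,345),S(224,380,345))
E
```

```text
lid
[536.6  110.15 138.  ]
[533.57  24.96 138.  ]
[538.02  -5.4  138.  ]
[536.16 -89.32 138.  ]
[ 534.75 -119.59  138.  ]
[ 532.86 -208.02  138.  ]
handle
[550.62  68.32 184.  ]
[547.39 -47.16 184.  ]
[ 546.42 -165.87  184.  ]
pole
[593.64 232.61 320.  ] [ 582.31 -356.83  320.  ]
side pole [599.81 230.41 320.  ] [ 585.41 -338.05  320.  ]
shelf
[554.94 452.88  30.  ]
[494.9  162.76  30.  ]
[300.76 201.33  30.  ]
[361.29 496.21  30.  ]
[427.97 328.3   30.  ] [ -60.04 -290.12    0.  ] [-194.14   38.57    0.  ]
torch [423.65 435.81  30.  ] top [424.92 435.4  175.  ] side foot [427.18 432.17  30.  ] sidetop [425.3  433.04 175.  ]
jar [406.65 -13.32  36.  ] [407.92 -16.23  36.  ]
brush [418.51 -73.9   35.  ] [ 442.33 -346.93   35.  ]
posttops T [676.86 164.91 345.  ] [ 672.95 -259.34  345.  ]  S [679.95 167.66 345.  ] [ 672.1  -264.63  345.  ]
```

```bash
cat >> h.py <<'E'
from scipy.spatial.transform import Rotation as Ro, Slerp
def rpy(t,yaw): return Ro.from_euler('xyz',[np.radians(-90-t),0,yaw])
def pose():
    s=r.sense(); return s["eef_pos"],Ro.from_euler('xyz',s["tcp_rot"]),s
def plan(p1,R1,n,op):
    "suggest: straight line from here in n rows"
    p0,R0,s=pose(); sl=Slerp([0,1],Ro.concatenate([R0,R1]))
    print("from",p0,s["tcp_rot"],"q",s["qpos"],"F",s["contact_force"],"dist",np.linalg.norm(p1-p0),"rot deg",np.degrees((R0.inv()*R1).magnitude()))
    out=[]
    for i in range(n):
        Ra=sl(i/n);Rb=sl((i+1)/n)
        w=np.degrees((Ra.inv()*Rb).as_rotvec()); d=Ra.inv().apply((np.asarray(p1)-p0)/n)/10
        out.append([*np.round(w,1)+0.,*np.round(d,2)+0.,op])
    for k in range(0,n,10): print(str([[float(f"{v:g}") for v in o] for o in out[k:k+10]]).replace(" ","").replace(".0,",",").replace(".0]","]"))
E
python3 - <<'E'
from h import *
plan(np.array([470,70,300]),rpy(40,1.553),20,0.4)
E
```

```text
from [205.82 589.75 241.72] [-1.57  0.    1.24] q [ 1.23  0.35  1.63  0.    1.16 -0.  ] F [-0.46 -0.15 -0.27] dist 585.9449195702263 rot deg 43.80778646040415
[[-2,-0.9,-0.3,-2.02,-0.29,-2.1,0.4],[-2,-0.9,-0.3,-2.05,-0.23,-2.08,0.4],[-2,-0.9,-0.3,-2.08,-0.17,-2.06,0.4],[-2,-0.9,-0.3,-2.11,-0.11,-2.03,0.4],[-2,-0.9,-0.3,-2.14,-0.05,-2,0.4],[-2,-0.9,-0.3,-2.17,0.01,-1.97,0.4],[-2,-0.9,-0.3,-2.2,0.06,-1.93,0.4],[-2,-0.9,-0.3,-2.23,0.11,-1.9,0.4],[-2,-0.9,-0.3,-2.26,0.17,-1.86,0.4],[-2,-0.9,-0.3,-2.29,0.22,-1.82,0.4]]
[[-2,-0.9,-0.3,-2.32,0.27,-1.77,0.4],[-2,-0.9,-0.3,-2.35,0.31,-1.73,0.4],[-2,-0.9,-0.3,-2.37,0.36,-1.68,0.4],[-2,-0.9,-0.3,-2.4,0.4,-1.63,0.4],[-2,-0.9,-0.3,-2.43,0.45,-1.58,0.4],[-2,-0.9,-0.3,-2.45,0.49,-1.53,0.4],[-2,-0.9,-0.3,-2.48,0.52,-1.47,0.4],[-2,-0.9,-0.3,-2.5,0.56,-1.41,0.4],[-2,-0.9,-0.3,-2.53,0.59,-1.36,0.4],[-2,-0.9,-0.3,-2.55,0.63,-1.3,0.4]]
```

```bash
python3 -m crank '[[-2,-1,-0.3,-2,-0.6,-2.1,0.3],[-2,-1,-0.3,-2,-0.5,-2.1,0.3],[-2,-1,-0.3,-2.1,-0.5,-2.1,0.3],[-2,-1,-0.3,-2.1,-0.4,-2,0.3],[-2,-1,-0.3,-2.1,-0.3,-2,0.3],[-2,-1,-0.3,-2.2,-0.2,-2,0.3],[-2,-1,-0.3,-2.2,0,-1.9,0.3],[-2,-1,-0.3,-2.2,0.1,-1.9,0.3],[-2,-1,-0.3,-2.3,0.2,-1.9,0.3],[-2,-1,-0.3,-2.3,0.2,-1.8,0.3]]' 40; python3 -c "
from h import *
plan(np.array([470,70,300]),rpy(40,1.553),10,0.3)"
```

```text
clock: 0.98
eef_pos: [343.4, 324.3, 288.4]
tcp_rot: [-1.935, -0.014, 1.428]
contact_force: [0.6, 0.7, 0.5]
opening: 0.649
from [343.41 324.26 288.37] [-1.94 -0.01  1.43] q [ 0.98 -0.03  2.04 -0.39  0.99 -0.26] F [0.63 0.69 0.55] dist 284.267810833931 rot deg 20.376530707584163
[[-1.9,-0.7,-0.3,-2.33,0.44,-1.56,0.3],[-1.9,-0.7,-0.3,-2.35,0.48,-1.52,0.3],[-1.9,-0.7,-0.3,-2.37,0.51,-1.48,0.3],[-1.9,-0.7,-0.3,-2.39,0.55,-1.43,0.3],[-1.9,-0.7,-0.3,-2.41,0.58,-1.39,0.3],[-1.9,-0.7,-0.3,-2.43,0.62,-1.34,0.3],[-1.9,-0.7,-0.3,-2.45,0.65,-1.29,0.3],[-1.9,-0.7,-0.3,-2.47,0.68,-1.24,0.3],[-1.9,-0.7,-0.3,-2.49,0.7,-1.19,0.3],[-1.9,-0.7,-0.3,-2.5,0.73,-1.13,0.3]]
```

```bash
python3 -m crank '[[-2,-0.7,-0.3,-2.3,0.4,-1.6,0.3],[-2,-0.7,-0.3,-2.4,0.5,-1.5,0.3],[-2,-0.7,-0.3,-2.4,0.5,-1.5,0.3],[-2,-0.7,-0.3,-2.4,0.6,-1.4,0.3],[-2,-0.7,-0.3,-2.4,0.6,-1.4,0.3],[-2,-0.7,-0.3,-2.4,0.6,-1.3,0.3],[-2,-0.7,-0.3,-2.5,0.7,-1.3,0.3],[-2,-0.7,-0.3,-2.5,0.7,-1.2,0.3],[-2,-0.7,-0.3,-2.5,0.7,-1.2,0.3],[-2,-0.7,-0.3,-2.5,0.7,-1.1,0.3]]'; python3 -c "
from h import *
print(pose())
cv2.imwrite('pics/w1.png',cams.grab_frame('wrist'))"
```

```text
clock: 1.82
eef_pos: [473.5, 57.7, 304.1]
tcp_rot: [-2.307, 0.009, 1.57]
contact_force: [0.4, 1.2, 0.1]
opening: 0.651
(array([473.5 ,  57.66, 304.13]), Rotation.from_matrix(array([[ 0.  ,  0.67, -0.74],
                            [ 1.  , -0.01, -0.01],
                            [-0.01, -0.74, -0.67]])), {'clock': 1.8167, 'qpos': array([ 0.23, -0.26,  2.34, -0.46,  0.37, -0.97]), 'qvel': array([-1.29, -0.01,  0.18,  0.88, -1.08, -1.91]), 'joint_efforts': array([ 10.33, -17.6 , -36.05,  -2.97,  -1.25,   3.82]), 'eef_pos': array([473.5 ,  57.66, 304.13]), 'tcp_rot': array([-2.31,  0.01,  1.57]), 'contact_force': array([0.38, 1.25, 0.07]), 'wrist_torque': array([0.03, 0.35, 0.1 ]), 'opening': 0.6510353659293343})
```

View pics/w1.png

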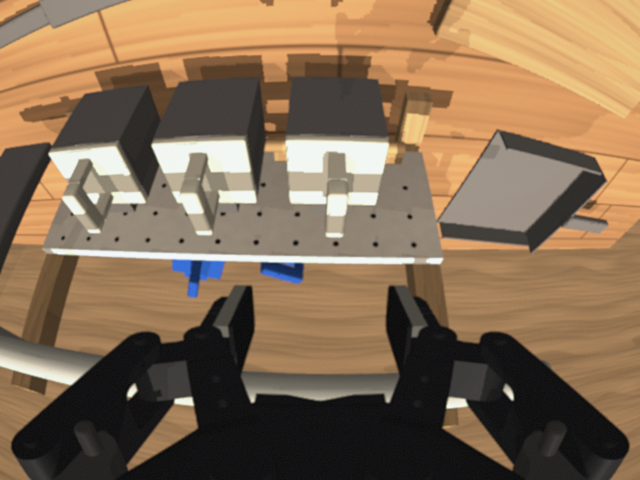

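```bash
cat >> h.py <<'E'
def wray(u,v,p,R):
    i=cams.camera_info("wrist");K=i["intrinsics"];H=i["hand_eye"]
    dx,dy=u-K[0,2],v-K[1,2]; rr=np.hypot(dx,dy);th=rr/K[0,0]
    d=np.array([np.sin(th)*dx/rr,-np.sin(th)*dy/rr,-np.cos(th)])
    return p+R.apply(H[:3,3]),R.apply(H[:3,:3]@d)
def whit(u,v,p,R,z):
    c,d=wray(u,v,p,R); return c+d*(z-c[2])/d[2]
def wproj(q,p,R):
    i=cams.camera_info("wrist");K=i["intrinsics"];H=i["hand_eye"]
    t=R.inv().apply(np.asarray(q)-p); c=H[:3,:3].T@(t-H[:3,3]); x,y,z=c[0],-c[1],-c[2]
    th=np.arctan2(np.hypot(x,y),z); f=K[0,0]*th/np.hypot(x,y); return np.array([K[0,2]+f*x,K[1,2]+f*y])
E
python3 -c "
from h import *
p,R,s=pose();print(p,s['qvel'])
im=cams.grab_frame('wrist')
cv2.imwrite('pics/w2.png',im)
cv2.imwrite('pics/w2z.png',cv2.resize(im[60:280,30:450],(798,418),interpolation=cv2.INTER_CUBIC))
plan(np.array([490,70,280]),rpy(38,1.553),10,0.3)
"
```

```text
[474.14  53.2  303.65] [ 0.13  0.01 -0.02 -0.11  0.17  0.36]
from [473.3   54.58 303.17] [-2.3   0.01  1.56] q [ 0.22 -0.26  2.34 -0.46  0.37 -0.97] F [0.28 0.96 0.93] dist 32.458353968746444 rot deg 4.126290675565759
[[0.4,0.1,0,0.16,0.28,0.03,0.3],[0.4,0.1,0,0.16,0.28,0.03,0.3],[0.4,0.1,0,0.16,0.28,0.03,0.3],[0.4,0.1,0,0.16,0.28,0.03,0.3],[0.4,0.1,0,0.16,0.28,0.02,0.3],[0.4,0.1,0,0.16,0.28,0.02,0.3],[0.4,0.1,0,0.16,0.28,0.02,0.3],[0.4,0.1,0,0.16,0.28,0.02,0.3],[0.4,0.1,0,0.16,0.28,0.02,0.3],[0.4,0.1,0,0.16,0.28,0.02,0.3]]
```

View pics/w2z.png

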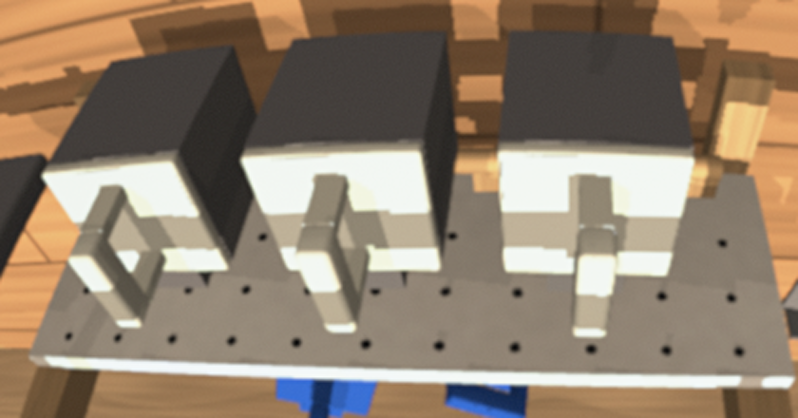

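```bash
python3 -c "
from h import *
p=np.array([474.14,53.2,303.65]);R=Ro.from_euler('xyz',[-2.30,0.01,1.56])
p,R=p,R
for n,f,b in [('L',(598,229),(590,333)),('M',(318,228),(341,329)),('R',(89,231),(130,324))]:
    print(n,[whit(30+u/1.9,60+v/1.9,p,R,184) for u,v in (f,b)])
for n,f,b in [('L',(499,153),(693,157)),('M',(243,157),(425,148)),('R',(45,175),(180,155))]:
    print('lid',n,[whit(30+u/1.9,60+v/1.9,p,R,138) for u,v in (f,b)])
"; python3 -m crank '[[0.4,0,0,0.2,0.3,0,0],[0.4,0,0,0.2,0.3,0,0],[0.4,0,0,0.2,0.3,0,0],[0.4,0,0,0.2,0.3,0,0],[0.4,0,0,0.2,0.3,0,0],[0.4,0,0,0.2,0.3,0,0],[0.4,0,0,0.2,0.3,0,0],[0.4,0,0,0.1,0.3,0,0],[0,0,0,0,0,0,0],[0,0,0,0,0,0,0]]'
```

```text
L [array([535.02,  70.72, 184.  ]), array([607.08,  70.35, 184.  ])]
M [array([532.45, -36.39, 184.  ]), array([604.23, -45.59, 184.  ])]
R [array([ 526.66, -144.89,  184.  ]), array([ 599.65, -163.15,  184.  ])]
lid L [array([539.02,  30.96, 138.  ]), array([540.15, 112.95, 138.  ])]
lid M [array([534.57, -83.98, 138.  ]), array([535.2 ,  -0.06, 138.  ])]
lid R [array([ 532.33, -202.18,  138.  ]), array([ 529.9 , -115.45,  138.  ])]
clock: 2.75
eef_pos: [489.9, 77.2, 282.0]
tcp_rot: [-2.239, 0.008, 1.569]
contact_force: [0.2, 0.4, 0.0]
opening: 0.499
```

```bash
python3 -c "
from h import *
plan(np.array([550,71,212]),rpy(38,1.553),10,0)
"
```

```text
from [489.94  77.15 281.98] [-2.24  0.01  1.57] q [ 0.27 -0.16  2.29 -0.45  0.4  -0.94] F [0.18 0.42 0.01] dist 92.42722936894906 rot deg 1.0635836506645615
[[0,0.1,0,-0.06,0.92,-0.04,0],[0,0.1,0,-0.05,0.92,-0.04,0],[0,0.1,0,-0.05,0.92,-0.04,0],[0,0.1,0,-0.05,0.92,-0.04,0],[0,0.1,0,-0.05,0.92,-0.04,0],[0,0.1,0,-0.05,0.92,-0.04,0],[0,0.1,0,-0.05,0.92,-0.04,0],[0,0.1,0,-0.05,0.92,-0.04,0],[0,0.1,0,-0.05,0.92,-0.04,0],[0,0.1,0,-0.05,0.92,-0.04,0]]
```

```bash
python3 -m crank '[[0,0.1,0,-0.1,1,0,0],[0,0.1,0,-0.1,1,-0.1,0],[0,0.1,0,-0.1,1,0,0],[0,0.1,0,-0.1,1,-0.1,0],[0,0.1,0,-0.1,1,0,0],[0,0.1,0,-0.1,1,-0.1,0],[0,0.1,0,0,1,0,0],[0,0.1,0,0,1,-0.1,0],[0,0.1,0,0,1,0,0],[0,0,0,0,0,0,0]]';python3 -c "
from h import *
p,R,s=pose();print(p,s['tcp_rot'],s['qpos'])
im=cams.grab_frame('wrist')
cv2.imwrite('pics/w3.png',im)
s=cams.grab_frame('side')
plan(np.array([584,71,169]),rpy(38,1.553),10,0)
"
```

```text
clock: 3.58
eef_pos: [552.8, 69.1, 209.8]
tcp_rot: [-2.239, -0.005, 1.555]
contact_force: [0.3, -0.7, -0.6]
opening: 0.497
[552.85  69.06 209.76] [-2.24 -0.    1.55] [ 0.2   0.08  2.27 -0.78  0.18 -0.62]
from [552.36  69.1  210.77] [-2.24 -0.    1.56] q [ 0.2   0.08  2.27 -0.78  0.18 -0.63] F [-0.27  0.4   0.51] dist 52.43563000410628 rot deg 0.4440713919403365
[[0,0,0,0.02,0.52,0.01,0],[0,0,0,0.02,0.52,0.01,0],[0,0,0,0.02,0.52,0.01,0],[0,0,0,0.02,0.52,0.01,0],[0,0,0,0.02,0.52,0.01,0],[0,0,0,0.02,0.52,0.01,0],[0,0,0,0.02,0.52,0.01,0],[0,0,0,0.02,0.52,0.01,0],[0,0,0,0.02,0.52,0.01,0],[0,0,0,0.02,0.52,0.01,0]]
```

View pics/w3.png

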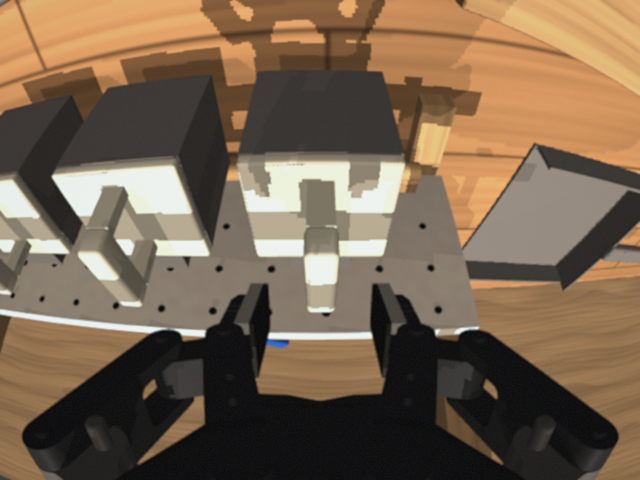

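```bash
python3 -c "
from h import *
p=np.array([552.85,69.06,209.76]);R=Ro.from_euler('xyz',[-2.239,-.005,1.555])
print([whit(u,v,p,R,184) for u,v in [(323,232),(322,311),(108,238),(127,303)]])
plan(np.array([583,70,168.5]),rpy(32,1.553),10,0)
"
```

```text
[array([536.05,  72.33, 184.  ]), array([611.27,  71.24, 184.  ]), array([538.17, -24.64, 184.  ]), array([606.31, -48.3 , 184.  ])]
from [552.36  69.1  210.77] [-2.24 -0.    1.56] q [ 0.2   0.08  2.27 -0.78  0.18 -0.63] F [-0.27  0.4   0.51] dist 52.21529887073138 rot deg 6.350762494161909
[[0.6,0,0,0.01,0.52,0.02,0],[0.6,0,0,0.01,0.52,0.02,0],[0.6,0,0,0.01,0.52,0.01,0],[0.6,0,0,0.01,0.52,0,0],[0.6,0,0,0.01,0.52,0,0],[0.6,0,0,0.01,0.52,-0.01,0],[0.6,0,0,0.01,0.52,-0.01,0],[0.6,0,0,0.01,0.52,-0.02,0],[0.6,0,0,0.01,0.52,-0.02,0],[0.6,0,0,0.01,0.52,-0.03,0]]
```

```bash
python3 -c "
from h import *
p=np.array([552.85,69.06,209.76]);R=Ro.from_euler('xyz',[-2.239,-.005,1.555])
im=cv2.imread('pics/w3.png')
for cx,cy in [(580,71),(577.5,-47)]:
  def box(x0,x1,y0,y1,z0,z1,c):
    P=[(x,y,z) for x in(x0,x1) for y in(y0,y1) for z in (z0,z1)]
    for i in range(8):
      for j in (1,2,4):
        if not i&j:
          a=wproj(np.array(P[i])+[cx,cy,0],p,R);b=wproj(np.array(P[i|j])+[cx,cy,0],p,R)
          cv2.line(im,tuple(int(v*16) for v in a),tuple(int(v*16) for v in b),c,1,cv2.LINE_AA,4)
  box(-30,30,-8,8,166,184,(0,0,255)); box(-42,42,-42,42,44,138,(0,255,0))
cv2.imwrite('pics/w3o.png',cv2.resize(im[50:350,0:430],(800,558),interpolation=cv2.INTER_CUBIC))
"
```

```text
(no output)
```

View pics/w3o.png

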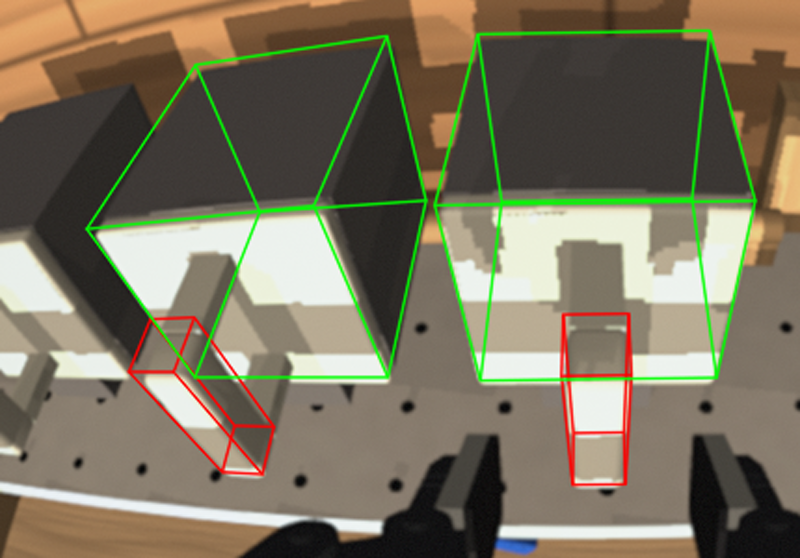

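```bash
python3 -m crank '[[0.7,0,0,0,0.5,0,0],[0.7,0,0,0,0.5,0,0],[0.7,0,0,0,0.5,0,0],[0.7,0,0,0,0.6,0,0],[0.7,0,0,0,0.6,0,0],[0.7,0,0,0,0.6,0,0],[0.7,0,0,0,0.6,0,0],[0.7,0,0,0.1,0.6,0,0],[0.7,0,0,0.1,0.5,0,0],[0,0,0,0,0,0,0]]';python3 -c "
from h import *
p,R,s=pose();print(p,s['tcp_rot'],s['qpos'])
im=cams.grab_frame('wrist')
cv2.imwrite('pics/w4.png',im)
plan(np.array([583.5,70.5,168.5]),rpy(32,1.553),10,0)
"
```

```text
clock: 4.52
eef_pos: [581.1, 71.2, 174.7]
tcp_rot: [-2.131, -0.007, 1.557]
contact_force: [-0.3, -0.4, -0.0]
opening: 0.5
[581.12  71.25 174.74] [-2.13 -0.01  1.56] [ 0.17  0.19  2.18 -0.41  0.23 -1.01]
from [580.83  71.18 174.92] [-2.13 -0.01  1.56] q [ 0.17  0.19  2.18 -0.41  0.23 -1.01] F [-1.2  -0.35  0.06] dist 6.987173516232524 rot deg 0.47899058088505125
[[0,0,0,-0.01,0.07,0.01,0],[0,0,0,-0.01,0.07,0.01,0],[0,0,0,-0.01,0.07,0.01,0],[0,0,0,-0.01,0.07,0.01,0],[0,0,0,-0.01,0.07,0.01,0],[0,0,0,-0.01,0.07,0.01,0],[0,0,0,-0.01,0.07,0.01,0],[0,0,0,-0.01,0.07,0.01,0],[0,0,0,-0.01,0.07,0.01,0],[0,0,0,-0.01,0.07,0.01,0]]
```

View pics/w4.png

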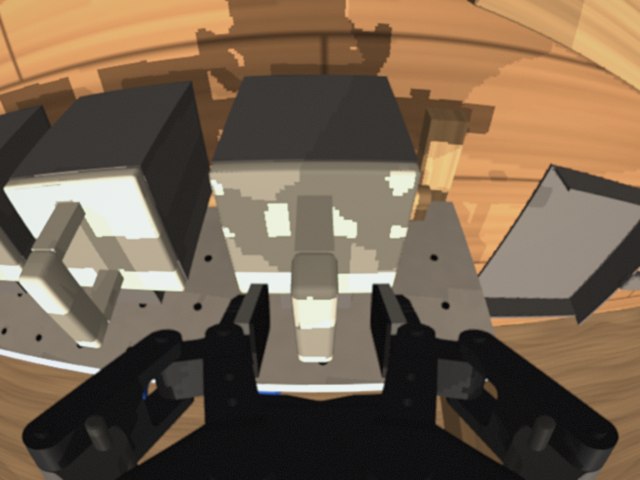

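```bash
python3 -m crank '[[0,0,0,-0.1,0.3,0,0],[0,0,0,-0.1,0.3,0,0],[0,0,0,0,0.2,0,0],[0,0,0,0,0,0,-1],[0,0,0,0,0,0,-1],[0,0,0,0,0,0,-1],[0,0,0,0,0,0,-1],[0,0,0,0,0,0,-1],[0,0,0,0,0,0,-1],[0,0,0,0,0,0,-1]]' 60;python3 -c "
from h import *
for i in range(4): print(r.sense()['contact_force'])
p,R,s=pose();print(p,s['tcp_rot'],s['qpos'])
print(R.inv().apply([0,0,1]))
"
```

```text
clock: 5.4
eef_pos: [584.5, 68.9, 169.2]
tcp_rot: [-2.135, -0.008, 1.556]
contact_force: [0.7, 0.2, -0.2]
opening: 0.177
[ 0.65  0.16 -0.24]
[ 0.65  0.16 -0.24]
[ 0.65  0.16 -0.24]
[ 0.65  0.16 -0.24]
[584.53  68.88 169.2 ] [-2.13 -0.01  1.56] [ 0.16  0.21  2.18 -0.43  0.22 -1.  ]
[ 0.01 -0.85 -0.53]
```

```bash
python3 -m crank '[[0,0,0,0,-0.17,-0.11,-1],[0,0,0,0,-0.17,-0.11,-1],[0,0,0,0,-0.17,-0.11,-1],[0,0,0,0,-0.17,-0.11,-1],[0,0,0,0,-0.17,-0.11,-1],[0,0,0,0,-0.17,-0.11,-1],[0,0,0,0,0,0,-1],[0,0,0,0,0,0,-1],[0,0,0,0,0,0,-1],[0,0,0,0,0,0,-1]]';python3 -c "
from h import *
p,R,s=pose();print(p,s['tcp_rot'],s['qpos'],s['contact_force'],s['wrist_torque'])
cv2.imwrite('pics/w5.png',cams.grab_frame('wrist'))
print(r.sense()['contact_force'])
"
```

```text
clock: 6.23
eef_pos: [584.5, 68.8, 182.3]
tcp_rot: [-2.134, -0.008, 1.557]
contact_force: [2.2, -1.1, -2.3]
opening: 0.176
[584.46  68.76 182.26] [-2.13 -0.01  1.56] [ 0.16  0.18  2.17 -0.37  0.25 -1.06] [ 2.19 -1.09 -2.35] [ 0.01  0.12 -0.06]
[ 1.33  0.01 -1.29]
```

View pics/w5.png

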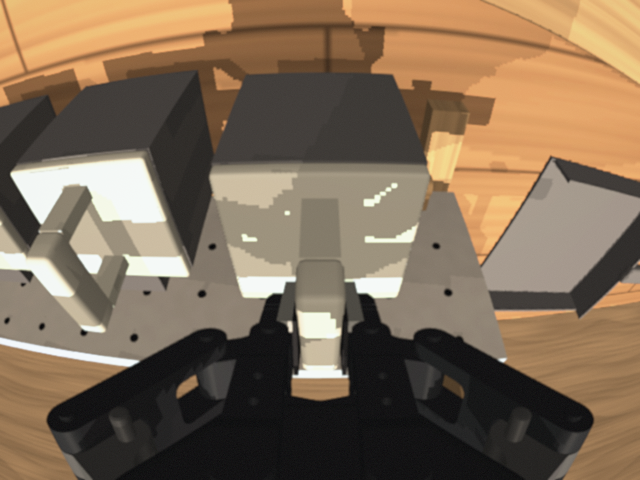

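```bash
python3 -m crank '[[0,0,0,0,0.17,0.11,-1],[0,0,0,0,0.17,0.11,-1],[0,0,0,0,0.17,0.11,-1],[0,0,0,0,0.17,0.11,-1],[0,0,0,0,0.17,0.11,-1],[0,0,0,0,0.17,0.11,-1],[0,0,0,0,0,0,-1],[0,0,0,0,0,0,-1],[0,0,0,0,0,0,-1],[0,0,0,0,0,0,-1]]'; python3 -c "
from h import *
p,R,s=pose();print(p,s['tcp_rot'],s['contact_force'])"
```

```text
clock: 7.12
eef_pos: [584.5, 69.0, 169.2]
tcp_rot: [-2.135, -0.008, 1.556]
contact_force: [0.1, 0.4, -0.9]
opening: 0.179
[584.55  69.   169.21] [-2.13 -0.01  1.56] [ 0.08  0.44 -0.88]
```

```bash
python3 -m crank '[[0,0,0,0,0,0,-0.4],[0,0,0,0,0,0,-0.2],[0,0,0,0,0,0,0],[0,0,0,0,0,0,0],[0,0,0,0,0,0,0],[0,0,0,0,-1,0,0],[0,0,0,0,-1.5,0,0],[0,0,0,0,-1.5,0,0],[0,0,0,0,-1.5,0,0],[0,0,0,0,-1.5,0,0]]'; python3 -c "
from h import *
p,R,s=pose();print(p,s['tcp_rot'],s['contact_force'])
plan(np.array([540,-45.5,238]),rpy(36,1.553),10,0)"
```

```text
clock: 7.95
eef_pos: [544.8, 68.8, 226.5]
tcp_rot: [-2.128, -0.007, 1.557]
contact_force: [0.5, -0.4, 0.8]
opening: 0.505
[544.79  68.78 226.45] [-2.13 -0.01  1.56] [ 0.48 -0.41  0.84]
from [544.79  68.78 226.45] [-2.13 -0.01  1.56] q [ 0.18  0.04  2.2  -0.28  0.36 -1.14] F [ 0.48 -0.41  0.84] dist 114.9633393216416 rot deg 4.126822983916482
[[-0.4,0,0,-1.14,-0.12,-0.04,0],[-0.4,0,0,-1.14,-0.12,-0.04,0],[-0.4,0,0,-1.14,-0.12,-0.04,0],[-0.4,0,0,-1.14,-0.12,-0.04,0],[-0.4,0,0,-1.14,-0.12,-0.04,0],[-0.4,0,0,-1.14,-0.12,-0.04,0],[-0.4,0,0,-1.14,-0.11,-0.04,0],[-0.4,0,0,-1.14,-0.11,-0.04,0],[-0.4,0,0,-1.14,-0.11,-0.04,0],[-0.4,0,0,-1.14,-0.11,-0.04,0]]
```

```bash
python3 -m crank '[[-0.4,0,0,-1.2,-0.1,0,0],[-0.4,0,0,-1.3,-0.1,0,0],[-0.4,0,0,-1.3,-0.1,0,0],[-0.4,0,0,-1.3,-0.1,0,0],[-0.4,0,0,-1.3,-0.1,0,0],[-0.4,0,0,-1.3,-0.1,0,0],[-0.4,0,0,-1.3,-0.1,0,0],[-0.4,0,0,-1.3,-0.1,0,0],[-0.4,0,0,-1.2,-0.1,0,0],[0,0,0,0,0,0,0]]'; python3 -c "
from h import *
p,R,s=pose();print(p,s['tcp_rot'],s['qpos'])
im=cams.grab_frame('wrist');cv2.imwrite('pics/w6.png',im)
g=R.as_euler('xyz')
def box(cx,cy,x0,x1,y0,y1,z0,z1,c):
    P=[(x,y,z) for x in(x0,x1) for y in(y0,y1) for z in (z0,z1)]
    for i in range(8):
      for j in (1,2,4):
        if not i&j:
          a=wproj(np.array(P[i])+[cx,cy,0],p,R);b=wproj(np.array(P[i|j])+[cx,cy,0],p,R)
          cv2.line(im,tuple(int(v*16) for v in a),tuple(int(v*16) for v in b),c,1,cv2.LINE_AA,4)
for cx,cy in [(580,70),(577.5,-46),(576,-162)]:
  box(cx,cy,-30,30,-8,8,166,184,(0,0,255)); box(cx,cy,-42,42,-42,42,44,138,(0,255,0))
cv2.imwrite('pics/w6o.png',im)
"
```

```text
clock: 8.78
eef_pos: [538.2, -49.8, 238.7]
tcp_rot: [-2.202, -0.006, 1.561]
contact_force: [0.1, 0.6, -0.6]
opening: 0.503
[538.19 -49.8  238.71] [-2.2  -0.01  1.56] [-0.15 -0.    2.25  0.32  0.28 -1.98]
```

View pics/w6o.png

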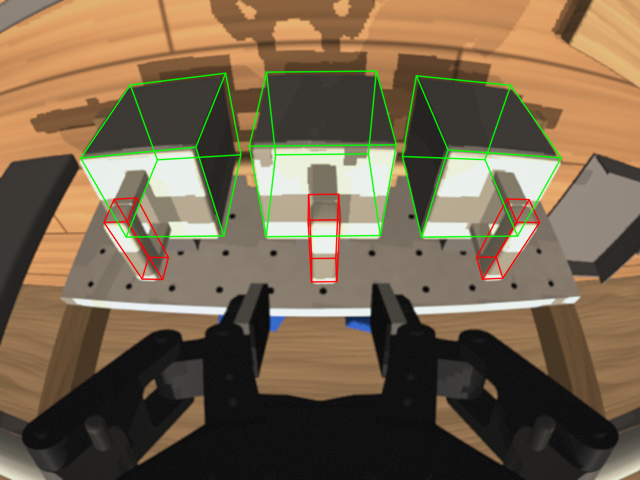

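```bash
python3 -c "
from h import *
plan(np.array([582,-46.5,168.5]),rpy(32,1.553),10,0)"
```

```text
from [538.13 -49.3  238.58] [-2.2  -0.01  1.56] q [-0.15 -0.    2.25  0.31  0.28 -1.98] F [ 0.71 -0.21  0.36] dist 82.72164989821019 rot deg 4.178412427870975
[[0.4,0,0.1,0.03,0.82,0.06,0],[0.4,0,0.1,0.03,0.82,0.05,0],[0.4,0,0.1,0.03,0.83,0.05,0],[0.4,0,0.1,0.03,0.83,0.04,0],[0.4,0,0.1,0.03,0.83,0.04,0],[0.4,0,0.1,0.03,0.83,0.03,0],[0.4,0,0.1,0.03,0.83,0.02,0],[0.4,0,0.1,0.03,0.83,0.02,0],[0.4,0,0.1,0.03,0.83,0.01,0],[0.4,0,0.1,0.04,0.83,0.01,0]]
```

```bash
python3 -m crank '[[0.4,0,0,0,0.9,0.1,0],[0.5,0,0,0,0.9,0,0],[0.5,0,0,0.1,0.9,0.1,0],[0.5,0,0,0,0.9,0,0],[0.5,0,0,0.1,0.9,0,0],[0.5,0,0,0,0.9,0.1,0],[0.5,0,0,0,0.9,0,0],[0.4,0,0,0.1,0.9,0,0],[0.4,0,0,0,0.9,0,0],[0,0,0,0,0,0,0]]'; python3 -c "
from h import *
p,R,s=pose();cv2.imwrite('pics/w7.png',cams.grab_frame('wrist'))
plan(np.array([582,-46.5,168.5]),rpy(32,1.553),3,0)"
```

```text
clock: 9.67
eef_pos: [586.5, -39.2, 158.7]
tcp_rot: [-2.115, -0.007, 1.567]
contact_force: [0.1, 0.7, -0.0]
opening: 0.497
from [586.1  -39.23 158.98] [-2.11 -0.01  1.57] q [-0.1   0.23  2.18  0.28  0.2  -1.93] F [ 0.26 -0.02 -0.73] dist 12.660220199053036 rot deg 1.232531040696679
[[-0.3,0.2,0.3,-0.24,-0.34,-0.05,0],[-0.3,0.2,0.3,-0.24,-0.34,-0.05,0],[-0.3,0.2,0.3,-0.24,-0.34,-0.05,0]]
```

View pics/w7.png

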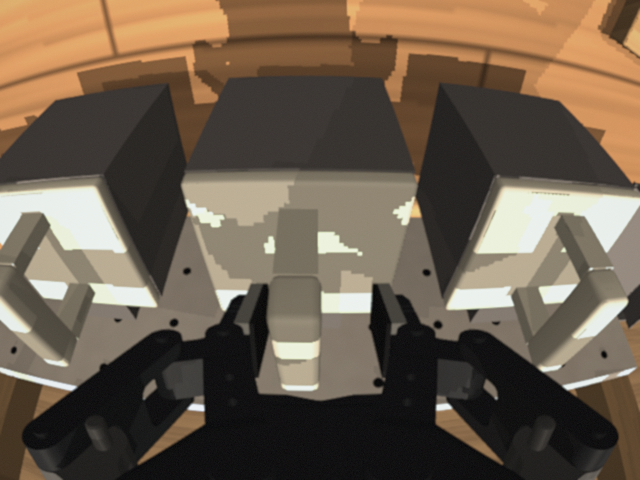

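```bash
python3 -m crank '[[-0.4,0.2,0.3,-0.25,-0.35,-0.05,0],[-0.3,0.2,0.3,-0.25,-0.35,-0.05,0],[-0.2,0.2,0.3,-0.25,-0.3,-0.05,0],[0,0,0,0,0,0,-1],[0,0,0,0,0,0,-1],[0,0,0,0,0,0,-1],[0,0,0,0,0,0,-1],[0,0,0,0,0,0,-1],[0,0,0,0,0,0,-1],[0,0,0,0,0,0,-1]]' 60; python3 -c "
from h import *
p,R,s=pose();print(p,s['tcp_rot'],s['contact_force'])
print(R.inv().apply([0,0,1]))"
```

```text
clock: 10.55
eef_pos: [581.1, -46.5, 169.9]
tcp_rot: [-2.133, 0.002, 1.549]
contact_force: [-0.1, 1.0, -0.3]
opening: 0.181
[581.05 -46.47 169.89] [-2.13  0.    1.55] [-0.07  0.99 -0.26]
[-0.   -0.85 -0.53]
```

```bash
python3 -m crank '[[0,0,0,0,-0.17,-0.11,-1],[0,0,0,0,-0.17,-0.11,-1],[0,0,0,0,-0.17,-0.11,-1],[0,0,0,0,-0.17,-0.11,-1],[0,0,0,0,-0.17,-0.11,-1],[0,0,0,0,-0.17,-0.11,-1],[0,0,0,0,0,0,-1],[0,0,0,0,0,0,-1],[0,0,0,0,0,0,-1],[0,0,0,0,0,0,-1]]';python3 -c "
from h import *
p,R,s=pose();print(p,s['tcp_rot'],s['qpos'],s['contact_force'],s['wrist_torque'])
cams.camera_info('top')
cv2.imwrite('pics/s8.png',cams.grab_frame('side'))
print(r.sense()['contact_force'],r.sense()['eef_pos'])
"
```

```text
clock: 11.38
eef_pos: [581.0, -46.5, 183.3]
tcp_rot: [-2.132, 0.002, 1.549]
contact_force: [1.0, -0.7, -2.6]
opening: 0.174
[581.03 -46.51 183.28] [-2.13  0.    1.55] [-0.11  0.17  2.18  0.19  0.23 -1.83] [ 1.   -0.73 -2.59] [-0.01  0.21  0.04]
[ 0.14  0.28 -1.77] [581.06 -46.5  183.28]
```

```bash
python3 -m crank '[[0,0,0,0,0.17,0.11,-1],[0,0,0,0,0.17,0.11,-1],[0,0,0,0,0.17,0.11,-1],[0,0,0,0,0.17,0.11,-1],[0,0,0,0,0.17,0.11,-1],[0,0,0,0,0.17,0.11,-1],[0,0,0,0,0,0,-1],[0,0,0,0,0,0,-1],[0,0,0,0,0,0,-1],[0,0,0,0,0,0,-1]]'; python3 -c "
from h import *
p,R,s=pose();print(p,s['tcp_rot'],s['contact_force'])"
```

```text
clock: 12.27
eef_pos: [581.1, -46.5, 169.5]
tcp_rot: [-2.132, 0.002, 1.549]
contact_force: [0.2, -0.1, -0.9]
opening: 0.178
[581.06 -46.55 169.54] [-2.13  0.    1.55] [ 0.24 -0.06 -0.87]
```

```bash
python3 -m crank '[[0,0,0,0,0,0,-0.4],[0,0,0,0,0,0,-0.2],[0,0,0,0,0,0,0],[0,0,0,0,0,0,0],[0,0,0,0,0,0,0],[0,0,0,0,-1,0,0],[0,0,0,0,-1.5,0,0],[0,0,0,0,-1.5,0,0],[0,0,0,0,-1.5,0,0],[0,0,0,0,-1.5,0,0]]'; python3 -c "
from h import *
p,R,s=pose();print(p,s['tcp_rot'],s['contact_force'])
plan(np.array([538,-162,235]),rpy(32,1.553),10,0)"
```

```text
clock: 13.1
eef_pos: [540.6, -45.7, 229.9]
tcp_rot: [-2.127, 0.002, 1.549]
contact_force: [0.3, 0.1, -0.1]
opening: 0.497
[540.62 -45.68 229.88] [-2.13  0.    1.55] [ 0.3   0.08 -0.14]
from [540.62 -45.68 229.88] [-2.13  0.    1.55] q [-0.12  0.03  2.21  0.14  0.36 -1.78] F [ 0.3   0.08 -0.14] dist 116.4590342799678 rot deg 0.3052063020225065
[[0,0,0,-1.16,-0.04,-0.03,0],[0,0,0,-1.16,-0.04,-0.03,0],[0,0,0,-1.16,-0.04,-0.02,0],[0,0,0,-1.16,-0.04,-0.02,0],[0,0,0,-1.16,-0.04,-0.02,0],[0,0,0,-1.16,-0.04,-0.02,0],[0,0,0,-1.16,-0.04,-0.02,0],[0,0,0,-1.16,-0.04,-0.02,0],[0,0,0,-1.16,-0.05,-0.02,0],[0,0,0,-1.16,-0.05,-0.02,0]]
```

```bash
python3 -m crank '[[0,0,0,-1.2,0,0,0],[0,0,0,-1.3,-0.1,0,0],[0,0,0,-1.3,0,0,0],[0,0,0,-1.3,-0.1,0,0],[0,0,0,-1.3,0,0,0],[0,0,0,-1.3,-0.1,0,0],[0,0,0,-1.3,0,0,0],[0,0,0,-1.3,-0.1,0,0],[0,0,0,-1.3,0,0,0],[0,0,0,0,0,0,0]]'; python3 -c "
from h import *
p,R,s=pose();print(p,s['tcp_rot'],s['qpos'])
im=cams.grab_frame('wrist');cv2.imwrite('pics/w9.png',im)
def box(cx,cy,x0,x1,y0,y1,z0,z1,c):
    P=[(x,y,z) for x in(x0,x1) for y in(y0,y1) for z in (z0,z1)]
    for i in range(8):
      for j in (1,2,4):
        if not i&j:
          a=wproj(np.array(P[i])+[cx,cy,0],p,R);b=wproj(np.array(P[i|j])+[cx,cy,0],p,R)
          cv2.line(im,tuple(int(v*16) for v in a),tuple(int(v*16) for v in b),c,1,cv2.LINE_AA,4)
for cx,cy in [(577.5,-46.5),(575.5,-162)]:
  box(cx,cy,-30,30,-8,8,166,184,(0,0,255)); box(cx,cy,-42,42,-42,42,44,138,(0,255,0))
cv2.imwrite('pics/w9o.png',im)
plan(np.array([580,-162,168.5]),rpy(34,1.553),10,0)
"
```

```text
clock: 13.93
eef_pos: [532.4, -165.2, 245.3]
tcp_rot: [-2.139, 0.006, 1.552]
contact_force: [1.0, 1.0, 0.5]
opening: 0.501
[ 532.35 -165.25  245.28] [-2.14  0.01  1.55] [-0.43  0.04  2.16  0.49  0.46 -2.37]
from [ 532.11 -164.51  245.07] [-2.14  0.    1.55] q [-0.43  0.04  2.16  0.49  0.46 -2.37] F [ 0.16 -0.07 -0.63] dist 90.34689725570912 rot deg 1.523791900251966
[[-0.1,0,0,0.04,0.9,0.01,0],[-0.1,0,0,0.04,0.9,0.01,0],[-0.1,0,0,0.04,0.9,0.01,0],[-0.1,0,0,0.04,0.9,0.02,0],[-0.1,0,0,0.04,0.9,0.02,0],[-0.1,0,0,0.04,0.9,0.02,0],[-0.1,0,0,0.04,0.9,0.02,0],[-0.1,0,0,0.03,0.9,0.02,0],[-0.1,0,0,0.03,0.9,0.03,0],[-0.1,0,0,0.03,0.9,0.03,0]]
```

View pics/w9o.png

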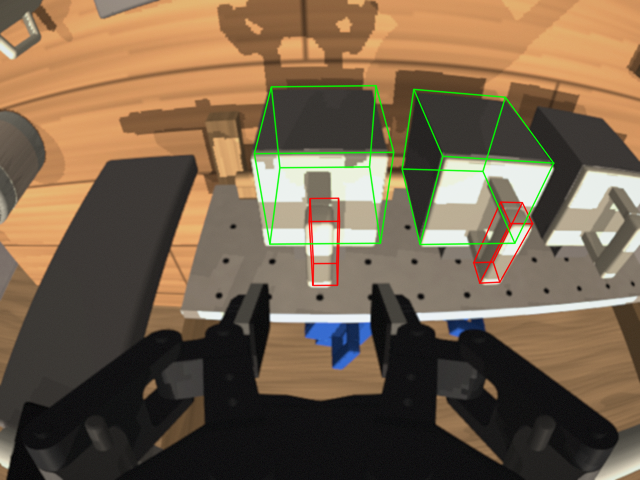

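```bash
python3 -m crank '[[-0.2,0,0,0,0.8,0,0],[-0.2,0,0,0,0.8,0,0],[-0.2,0,0,0,0.8,0,0],[-0.2,0,0,0,0.8,0,0],[-0.2,0,0,0,0.8,0,0],[-0.2,0,0,0,0.8,0,0],[-0.2,0,0,0,0.8,0,0],[-0.1,0,0,0,0.8,0,0],[0,0,0,0,0.6,0,0],[0,0,0,0,0,0,0]]'; python3 -c "
from h import *
plan(np.array([580,-164,168.5]),rpy(34,1.553),3,0)"
```

```text
clock: 14.82
eef_pos: [571.7, -157.7, 178.2]
tcp_rot: [-2.161, 0.004, 1.557]
contact_force: [-0.2, 1.0, 0.1]
opening: 0.499
from [ 571.69 -157.71  178.23] [-2.16  0.    1.56] q [-0.38  0.2   2.17  0.77  0.29 -2.64] F [-0.23  1.02  0.09] dist 14.258612369677195 rot deg 0.36160780712254315
[[-0.1,0.1,0,-0.2,0.43,-0.05,0],[-0.1,0.1,0,-0.2,0.43,-0.05,0],[-0.1,0.1,0,-0.2,0.43,-0.05,0]]
```

```bash
python3 -m crank '[[0.4,0,0,-0.25,0.4,-0.05,0],[0.4,0,0,-0.2,0.4,-0.05,0],[0.4,0,0,-0.2,0.4,-0.05,0],[0,0,0,0,0,0,0],[0,0,0,0,0,0,0],[0,0,0,0,0,0,0],[0,0,0,0,0,0,0],[0,0,0,0,0,0,0],[0,0,0,0,0,0,0],[0,0,0,0,0,0,0]]'; python3 -c "
from h import *
cv2.imwrite('pics/w10.png',cams.grab_frame('wrist'))
plan(np.array([580,-164,168.5]),rpy(32,1.553),3,0)"
```

```text
clock: 15.65
eef_pos: [580.1, -163.4, 167.8]
tcp_rot: [-2.137, 0.004, 1.558]
contact_force: [-0.9, 0.7, 0.1]
opening: 0.501
from [ 580.1  -163.42  167.79] [-2.14  0.    1.56] q [-0.38  0.24  2.14  0.72  0.29 -2.58] F [-0.44  0.37 -0.58] dist 0.9260742309248868 rot deg 0.5970047928263781
[[0.2,0.1,0,-0.02,-0.02,-0.01,0],[0.2,0.1,0,-0.02,-0.02,-0.01,0],[0.2,0.1,0,-0.02,-0.02,-0.01,0]]
```

View pics/w10.png

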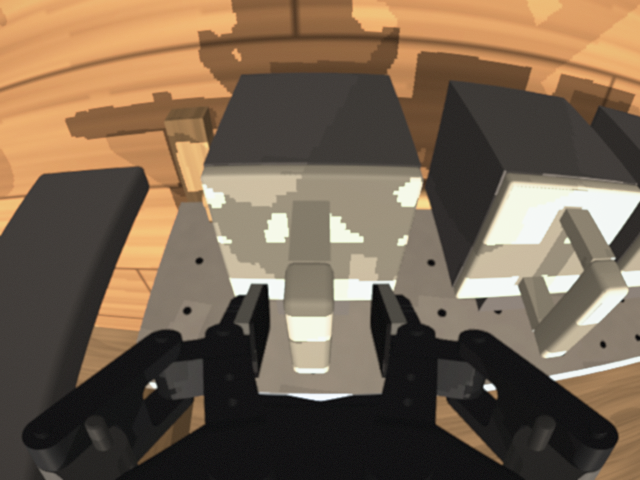

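```bash
python3 -m crank '[[0,0,0,-0.15,0,0,0],[0,0,0,-0.1,0,0,0],[0,0,0,0,0,0,0],[0,0,0,0,0,0,-1],[0,0,0,0,0,0,-1],[0,0,0,0,0,0,-1],[0,0,0,0,0,0,-1],[0,0,0,0,0,0,-1],[0,0,0,0,0,0,-1],[0,0,0,0,0,0,-1]]' 80; python3 -c "
from h import *
p,R,s=pose();print(p,s['tcp_rot'],s['qpos'],s['contact_force'])
print(R.inv().apply([0,0,1]))"
```

```text
clock: 16.53
eef_pos: [579.9, -166.6, 168.2]
tcp_rot: [-2.138, 0.005, 1.557]
contact_force: [-1.0, -0.3, 1.1]
opening: 0.172
[ 579.86 -166.63  168.25] [-2.14  0.    1.56] [-0.39  0.24  2.14  0.72  0.3  -2.59] [-0.98 -0.34  1.12]
[-0.   -0.84 -0.54]
```

```bash
python3 -m crank '[[0,0,0,0,-0.17,-0.11,-1],[0,0,0,0,-0.17,-0.11,-1],[0,0,0,0,-0.17,-0.11,-1],[0,0,0,0,-0.17,-0.11,-1],[0,0,0,0,-0.17,-0.11,-1],[0,0,0,0,-0.17,-0.11,-1],[0,0,0,0,0,0,-1],[0,0,0,0,0,0,-1],[0,0,0,0,0,0,-1],[0,0,0,0,0,0,-1]]';python3 -c "
from h import *
p,R,s=pose();print(p,s['tcp_rot'],s['qpos'],s['contact_force'],s['wrist_torque'])
print(R.inv().apply([0,0,1]), R.inv().apply([-1,0,0]))"
```

```text
clock: 17.37
eef_pos: [580.0, -165.6, 173.6]
tcp_rot: [-2.128, 0.002, 1.557]
contact_force: [3.1, -0.2, -5.5]
opening: 0.174
[ 580.05 -165.57  173.61] [-2.13  0.    1.56] [-0.39  0.23  2.13  0.66  0.32 -2.52] [ 3.13 -0.24 -5.52] [-0.04 -0.08 -0.1 ]
[-0.   -0.85 -0.53] [-0.01 -0.53  0.85]
```

```bash
python3 -m crank '[[0,0,0,0,-0.34,-0.22,-1],[0,0,0,0,-0.34,-0.22,-1],[0,0,0,0,-0.34,-0.22,-1],[0,0,0,0,-0.34,-0.22,-1],[0,0,0,0,-0.34,-0.22,-1],[0,0,0,0,-0.34,-0.22,-1],[0,0,0,0,-0.34,-0.22,-1],[0,0,0,0,0,0,-1],[0,0,0,0,0,0,-1],[0,0,0,0,0,0,-1]]';python3 -c "
from h import *
p,R,s=pose();print(p,s['tcp_rot'],s['qpos'],s['contact_force'],s['wrist_torque'])
cv2.imwrite('pics/w11.png',cams.grab_frame('wrist'))
cv2.imwrite('pics/s11.png',cv2.resize(cams.grab_frame('side')[100:400,230:430],(400,600),interpolation=cv2.INTER_CUBIC))"
```

```text
clock: 18.2
eef_pos: [576.1, -162.7, 196.7]
tcp_rot: [-2.115, -0.003, 1.56]
contact_force: [-1.4, 0.6, -8.3]
opening: 0.176
[ 576.11 -162.75  196.71] [-2.11 -0.    1.56] [-0.38  0.19  2.11  0.54  0.38 -2.4 ] [-1.4   0.58 -8.27] [ 0.03  0.83 -0.03]
```

View pics/w11.png

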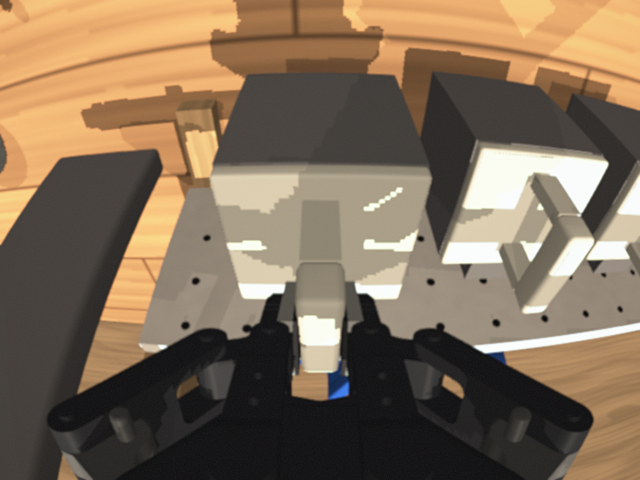

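View pics/s11.png

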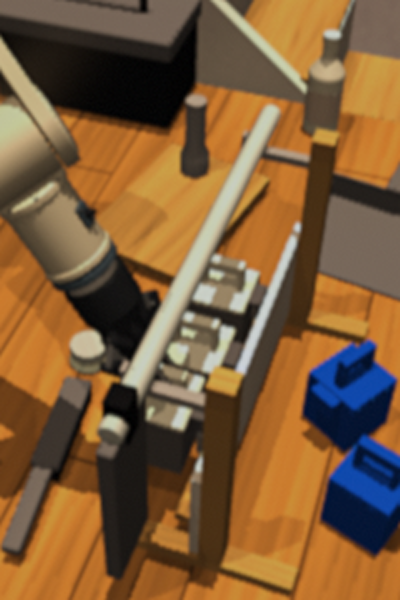

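```bash
python3 -m crank '[[-0.3,0,0,0,-0.28,-0.3,-1],[-0.3,0,0,0,-0.28,-0.3,-1],[-0.3,0,0,0,-0.28,-0.3,-1],[-0.3,0,0,0,-0.28,-0.3,-1],[-0.3,0,0,0,-0.2,-0.2,-1],[0,0,0,0,-0.53,0.85,-1],[0,0,0,0,-1.06,1.7,-1],[0,0,0,0,-1.06,1.7,-1],[0,0,0,0,-1.06,1.7,-1],[0,0,0,0,-1.06,1.7,-1]]';python3 -c "
from h import *
p,R,s=pose();print(p,s['tcp_rot'],s['qpos'],s['contact_force'],s['wrist_torque'])
cv2.imwrite('pics/w12.png',cams.grab_frame('wrist'))"
```

```text
clock: 19.13
eef_pos: [490.1, -161.9, 216.7]
tcp_rot: [-2.148, -0.0, 1.562]
contact_force: [-0.0, -0.6, -7.0]
opening: 0.171
[ 490.07 -161.94  216.73] [-2.15 -0.    1.56] [-0.48  0.02  2.26  0.67  0.42 -2.6 ] [-0.   -0.57 -7.02] [-0.    0.91 -0.01]
```

View pics/w12.png

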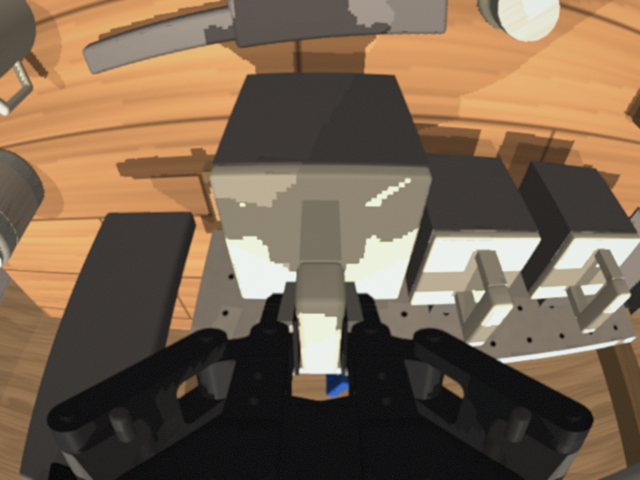

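```bash
python3 -c "
from h import *
plan(np.array([425,100,265]),rpy(32,1.72),12,-1)"
```

```text
from [ 486.11 -160.58  215.19] [-2.14 -0.    1.56] q [-0.49  0.02  2.27  0.67  0.42 -2.6 ] F [-7.14  3.18 -9.86] dist 272.241882498349 rot deg 9.017279133152757
[[0.1,-0.6,-0.4,2.17,-0.63,0.22,-1],[0.1,-0.6,-0.4,2.18,-0.61,0.2,-1],[0.1,-0.6,-0.4,2.18,-0.6,0.17,-1],[0.1,-0.6,-0.4,2.19,-0.58,0.15,-1],[0.1,-0.6,-0.4,2.19,-0.57,0.12,-1],[0.1,-0.6,-0.4,2.2,-0.55,0.1,-1],[0.1,-0.6,-0.4,2.2,-0.54,0.08,-1],[0.1,-0.6,-0.4,2.21,-0.52,0.05,-1],[0.1,-0.6,-0.4,2.21,-0.51,0.03,-1],[0.1,-0.6,-0.4,2.21,-0.49,0.01,-1]]
[[0.1,-0.6,-0.4,2.22,-0.48,-0.02,-1],[0.1,-0.6,-0.4,2.22,-0.46,-0.04,-1]]
```

```bash
python3 -m crank '[[0,0,0,0.3,-1.2,1.2,-1],[0,-0.2,-0.1,0.8,-1.4,1.4,-1],[0,-0.6,-0.4,1.5,-1.2,1,-1],[0,-0.7,-0.4,2,-0.6,0.3,-1],[0,-0.7,-0.4,2.3,-0.5,0.1,-1],[0,-0.7,-0.4,2.4,-0.4,0,-1],[0,-0.7,-0.4,2.4,-0.4,0,-1],[0,-0.7,-0.4,2.4,-0.4,0,-1],[0,-0.7,-0.4,2.4,-0.4,0,-1],[0,-0.7,-0.4,2.4,-0.4,0,-1]]';python3 -c "
from h import *
plan(np.array([424,290,250]),rpy(32,1.87),10,-1)"
```

```text
clock: 20.02
eef_pos: [394.7, 30.2, 250.9]
tcp_rot: [-2.147, 0.005, 1.669]
contact_force: [0.6, -0.9, -7.6]
opening: 0.177
from [394.7   30.19 250.93] [-2.15  0.    1.67] q [ 0.06 -0.32  2.43  0.04  0.46 -1.65] F [ 0.57 -0.91 -7.61] dist 261.4561467784206 rot deg 11.55433904984307
[[0.1,-1,-0.6,2.56,0.29,-0.46,-1],[0.1,-1,-0.6,2.55,0.32,-0.5,-1],[0.1,-1,-0.6,2.53,0.35,-0.55,-1],[0.1,-1,-0.6,2.52,0.38,-0.59,-1],[0.1,-1,-0.6,2.5,0.4,-0.63,-1],[0.1,-1,-0.6,2.49,0.43,-0.67,-1],[0.1,-1,-0.6,2.47,0.46,-0.72,-1],[0.1,-1,-0.6,2.45,0.48,-0.76,-1],[0.1,-1,-0.6,2.44,0.51,-0.8,-1],[0.1,-1,-0.6,2.42,0.54,-0.84,-1]]
```

```bash
python3 -m crank '[[0,-1,-0.6,2.5,0.3,-0.5,-1],[0,-1,-0.6,2.5,0.3,-0.5,-1],[0,-1,-0.6,2.5,0.3,-0.5,-1],[0,-1,-0.6,2.5,0.4,-0.6,-1],[0,-1,-0.6,2.5,0.4,-0.6,-1],[0,-1,-0.6,2.4,0.4,-0.7,-1],[0,-1,-0.6,2,0.4,-0.7,-1],[0,-1,-0.6,1.5,0.4,-0.6,-1],[0,-1,-0.6,1,0.2,-0.4,-1],[0,0,0,0,0,0,-1]]';python3 -c "
from h import *
cv2.imwrite('pics/w13.png',cams.grab_frame('wrist'))
cv2.imwrite('pics/t13.png',cams.grab_frame('top'))
plan(np.array([424,290,200]),rpy(32,1.87),10,-1)"
```

```text
clock: 20.85
eef_pos: [410.9, 244.3, 252.4]
tcp_rot: [-2.149, 0.005, 1.865]
contact_force: [-0.1, 0.5, -6.7]
opening: 0.173
from [410.31 242.09 251.64] [-2.15  0.01  1.86] q [ 0.68 -0.12  2.3  -0.48  0.48 -0.82] F [ 0.46 -0.8  -7.54] dist 71.75484014789602 rot deg 1.174454535487355
[[0.1,0,-0.1,0.42,0.58,0.05,-1],[0.1,0,-0.1,0.42,0.58,0.05,-1],[0.1,0,-0.1,0.42,0.58,0.05,-1],[0.1,0,-0.1,0.42,0.58,0.05,-1],[0.1,0,-0.1,0.42,0.58,0.05,-1],[0.1,0,-0.1,0.42,0.58,0.05,-1],[0.1,0,-0.1,0.42,0.58,0.05,-1],[0.1,0,-0.1,0.42,0.58,0.05,-1],[0.1,0,-0.1,0.42,0.58,0.05,-1],[0.1,0,-0.1,0.42,0.58,0.04,-1]]
```

View pics/w13.png

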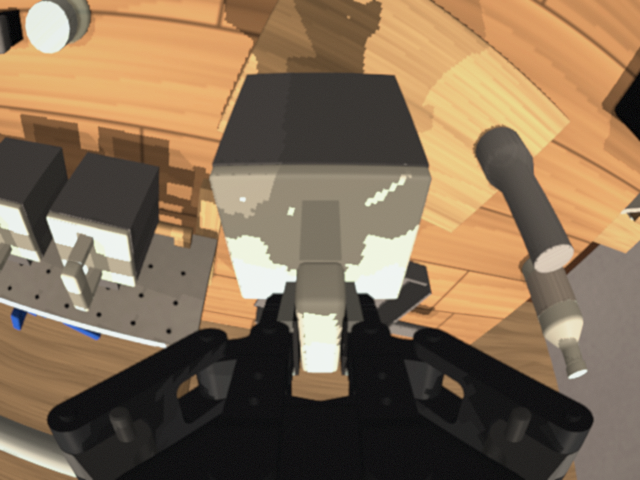

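View pics/t13.png

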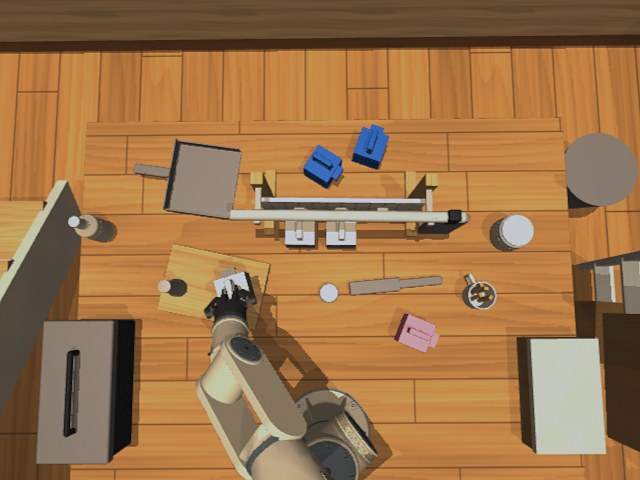

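```bash
python3 -m crank '[[0.1,0,0,0.5,0.6,0,-1],[0.1,0,0,0.5,0.6,0,-1],[0.1,0,0,0.5,0.6,0.1,-1],[0.1,0,0,0.5,0.6,0,-1],[0.1,0,0,0.5,0.6,0.1,-1],[0.1,0,0,0.5,0.6,0,-1],[0,0,0,0.5,0.6,0.1,-1],[0,0,0,0.5,0.5,0,-1],[0,0,0,0.3,0.3,0,-1],[0,0,0,0,0,0,-1]]';python3 -c "
from h import *
plan(np.array([424,288,156]),Ro.from_euler('xyz',[-2.138,0.004,1.87]),10,-1)"
```

```text
clock: 21.78
eef_pos: [420.0, 277.0, 204.5]
tcp_rot: [-2.131, 0.008, 1.842]
contact_force: [-0.2, 0.2, -7.9]
opening: 0.172
from [419.98 276.96 204.49] [-2.13  0.01  1.84] q [ 0.74  0.03  2.28 -0.68  0.41 -0.53] F [-0.15  0.15 -7.88] dist 49.89386264668987 rot deg 1.6856174001091981
[[0,-0.1,-0.1,0.1,0.45,0.2,-1],[0,-0.1,-0.1,0.1,0.45,0.2,-1],[0,-0.1,-0.1,0.1,0.45,0.2,-1],[0,-0.1,-0.1,0.1,0.45,0.2,-1],[0,-0.1,-0.1,0.1,0.45,0.2,-1],[0,-0.1,-0.1,0.1,0.45,0.2,-1],[0,-0.1,-0.1,0.1,0.45,0.2,-1],[0,-0.1,-0.1,0.1,0.45,0.2,-1],[0,-0.1,-0.1,0.1,0.45,0.2,-1],[0,-0.1,-0.1,0.1,0.45,0.2,-1]]
```

Time is ample (22 of 64 s); descend to about 10 mm above the shelf.

```bash
python3 -m crank '[[0,0,0,0.1,0.4,0.2,-1],[0,0,0,0.2,0.4,0.2,-1],[0,-0.2,-0.1,0.2,0.4,0.2,-1],[0,-0.2,-0.1,0.2,0.4,0.2,-1],[0,-0.2,-0.1,0.2,0.4,0.2,-1],[0,-0.2,-0.1,0.2,0.3,0.2,-1],[0,0,0,0.1,0.3,0.1,-1],[0,0,0,0,0.2,0.1,-1],[0,0,0,0,0,0,-1],[0,0,0,0,0,0,-1]]';python3 -c "
from h import *
cv2.imwrite('pics/s14.png',cv2.resize(cams.grab_frame('side')[80:300,200:420],(600,600),interpolation=cv2.INTER_CUBIC))
plan(np.array([424,284,156]),Ro.from_euler('xyz',[-2.138,0.004,1.85]),10,-1)
p,R,s=pose();print(R.inv().apply([0,0,-1]))"
```

```text
clock: 22.62
eef_pos: [419.8, 286.4, 171.6]
tcp_rot: [-2.132, 0.009, 1.855]
contact_force: [0.3, -0.4, -7.0]
opening: 0.171
from [419.82 286.31 171.64] [-2.13  0.01  1.85] q [ 0.76  0.1   2.31 -0.86  0.34 -0.33] F [ 0.16  0.13 -6.75] dist 16.35015613535307 rot deg 0.510893212681745
[[0,0,0,-0.03,0.15,0.05,-1],[0,0,0,-0.03,0.15,0.05,-1],[0,0,0,-0.03,0.15,0.06,-1],[0,0,0,-0.03,0.15,0.06,-1],[0,0,0,-0.03,0.15,0.06,-1],[0,0,0,-0.03,0.15,0.06,-1],[0,0,0,-0.03,0.15,0.06,-1],[0,0,0,-0.03,0.15,0.06,-1],[0,0,0,-0.03,0.15,0.06,-1],[0,0,0,-0.03,0.15,0.06,-1]]
[0.01 0.85 0.53]
```

View pics/s14.png

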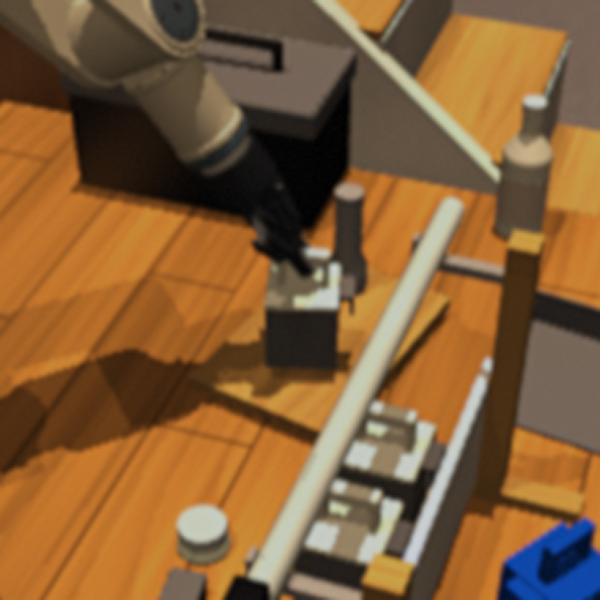

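```bash
python3 -m crank '[[0,0,0,0,0.13,0.08,-1],[0,0,0,0,0.13,0.08,-1],[0,0,0,0,0.13,0.08,-1],[0,0,0,0,0.13,0.08,-1],[0,0,0,0,0.13,0.08,-1],[0,0,0,0,0.13,0.08,-1],[0,0,0,0,0.1,0.06,-1],[0,0,0,0,0.1,0.06,-1],[0,0,0,0,0,0,-1],[0,0,0,0,0,0,-1]]'
```

```text
clock: 23.5
eef_pos: [420.4, 286.7, 159.7]
tcp_rot: [-2.133, 0.008, 1.855]
contact_force: [0.5, -0.1, -7.2]
opening: 0.175
```

```bash
python3 -m crank '[[0,0,0,0,0.06,0.04,-1],[0,0,0,0,0.06,0.04,-1],[0,0,0,0,0.06,0.04,-1],[0,0,0,0,0.06,0.04,-1],[0,0,0,0,0.06,0.04,-1],[0,0,0,0,0.05,0.03,-1],[0,0,0,0,0.05,0.03,-1],[0,0,0,0,0.05,0.03,-1],[0,0,0,0,0,0,-1],[0,0,0,0,0,0,-1]]'
```

```text
clock: 24.33
eef_pos: [420.9, 287.0, 154.7]
tcp_rot: [-2.135, 0.007, 1.855]
contact_force: [0.3, 0.3, -7.2]
opening: 0.172
```

```bash
python3 -m crank '[[0,0,0,0,0.05,0.03,-1],[0,0,0,0,0.05,0.03,-1],[0,0,0,0,0.05,0.03,-1],[0,0,0,0,0.04,0.02,-1],[0,0,0,0,0.04,0.02,-1],[0,0,0,0,0,0,-1],[0,0,0,0,0,0,-1],[0,0,0,0,0,0,-1],[0,0,0,0,0,0,-1],[0,0,0,0,0,0,-1]]'; python3 -c "
from h import *
cv2.imwrite('pics/w15.png',cams.grab_frame('wrist'))
cv2.imwrite('pics/s15.png',cv2.resize(cams.grab_frame('side')[150:250,260:360],(600,600),interpolation=cv2.INTER_CUBIC))
print(pose()[2])"
```

```text
clock: 25.17
eef_pos: [422.4, 287.2, 154.5]
tcp_rot: [-2.14, 0.007, 1.854]
contact_force: [-0.2, -1.6, -2.6]
opening: 0.171
{'clock': 25.2667, 'qpos': array([ 0.76,  0.15,  2.32, -1.02,  0.3 , -0.17]), 'qvel': array([ 0., -0., -0., -0.,  0.,  0.]), 'joint_efforts': array([  0.24, -36.95, -26.44,  -1.22,  -0.9 ,   0.01]), 'eef_pos': array([422.36, 287.25, 154.48]), 'tcp_rot': array([-2.14,  0.01,  1.85]), 'contact_force': array([-1.37, -1.  , -3.34]), 'wrist_torque': array([-0.29,  0.77, -0.05]), 'opening': 0.1733430342392961}
```

View pics/s15.png

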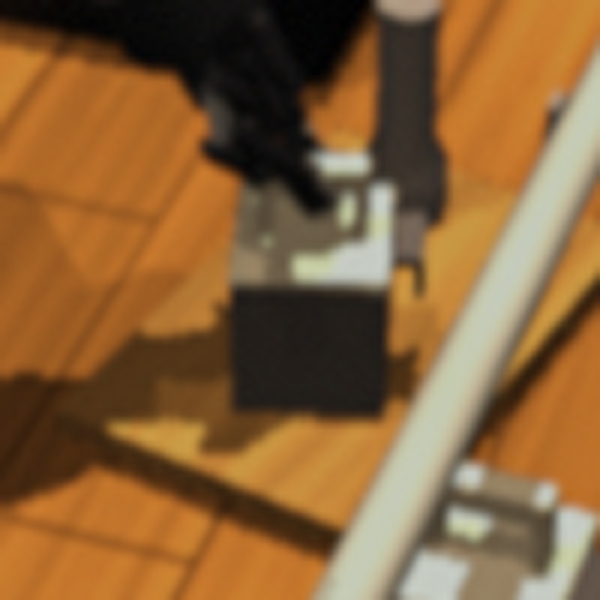

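```bash
python3 -m crank '[[0,0,0,0,0.05,0.03,-1],[0,0,0,0,0.05,0.03,-1],[0,0,0,0,0.05,0.03,-1],[0,0,0,0,0.04,0.03,-1],[0,0,0,0,0,0,-1],[0,0,0,0,0,0,-1],[0,0,0,0,0,0,-1],[0,0,0,0,0,0,-1],[0,0,0,0,0,0,-1],[0,0,0,0,0,0,-1]]'
```

```text
clock: 26.1
eef_pos: [423.1, 287.3, 154.5]
tcp_rot: [-2.144, 0.007, 1.853]
contact_force: [-0.8, -1.5, -3.4]
opening: 0.171
```

```bash
python3 -m crank '[[0,0,0,0,0,0,-1],[0,0,0,0,0,0,-1],[0,0,0,0,0,0,-0.6],[0,0,0,0,0,0,-0.5],[0,0,0,0,0,0,-0.4],[0,0,0,0,0,0,-0.3],[0,0,0,0,0,0,-0.2],[0,0,0,0,0,0,-0.1],[0,0,0,0,0,0,0],[0,0,0,0,0,0,0]]' 20; python3 -c "
from h import *
cv2.imwrite('pics/w16.png',cams.grab_frame('wrist'))
p,R,s=pose();print(p,s['contact_force'])"
```

```text
clock: 26.93
eef_pos: [425.5, 290.0, 157.3]
tcp_rot: [-2.15, 0.003, 1.855]
contact_force: [0.7, -0.6, -0.2]
opening: 0.5
[425.46 290.03 157.3 ] [ 0.79 -0.26  0.2 ]
```

View pics/w16.png

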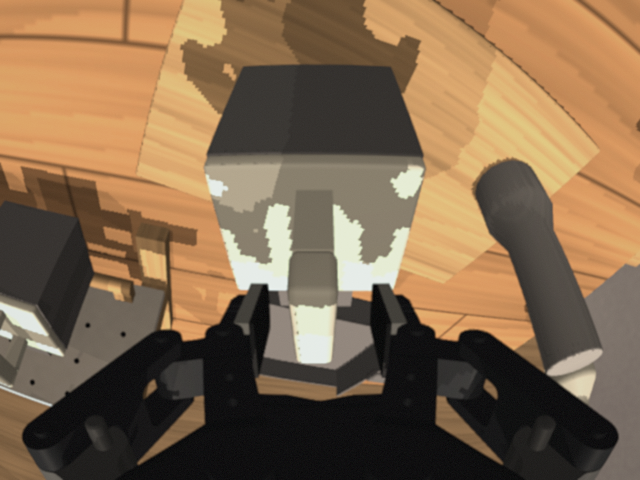

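Released, tub standing; back straight out along the fingers.

```bash
python3 -m crank '[[0,0,0,-0.1,-0.6,0,0],[0,0,0,-0.1,-1,0,0],[0,0,0,0,-1.5,0,0],[0,0,0,0,-2,0,0],[0,0,0,0,-2,0,0],[0,0,0,0,-2,0,0],[0,0,0,0,-2,0,0],[0,0,0,0,-2,0,0],[0,0,0,0,-1.5,0,0],[0,0,0,0,0,0,0]]'; python3 -c "
from h import *
p,R,s=pose();print(p,s['tcp_rot'],s['contact_force'],s['qpos'])
im=cams.grab_frame('wrist')
t=cams.grab_frame('top');sd=cams.grab_frame('side')
cv2.imwrite('pics/w17.png',im);cv2.imwrite('pics/t17.png',cv2.resize(t[160:340,150:480],(792,432),interpolation=cv2.INTER_CUBIC));cv2.imwrite('pics/s17.png',cv2.resize(sd[100:400,230:430],(400,600),interpolation=cv2.INTER_CUBIC))"
```

```text
clock: 27.82
eef_pos: [344.6, 264.3, 282.7]
tcp_rot: [-2.143, 0.003, 1.855]
contact_force: [0.4, 0.9, 0.3]
opening: 0.5
[344.55 264.26 282.73] [-2.14  0.    1.86] [0.36 0.9  0.34] [ 0.89 -0.24  2.3  -0.53  0.66 -0.61]
```

View pics/w17.png

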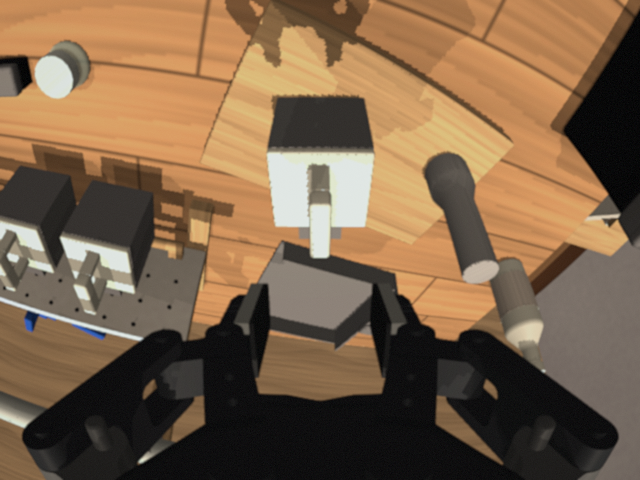

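View pics/t17.png

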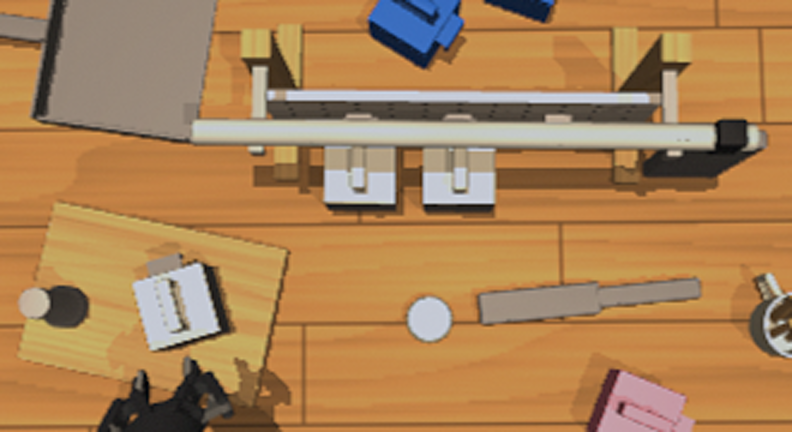

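View pics/s17.png

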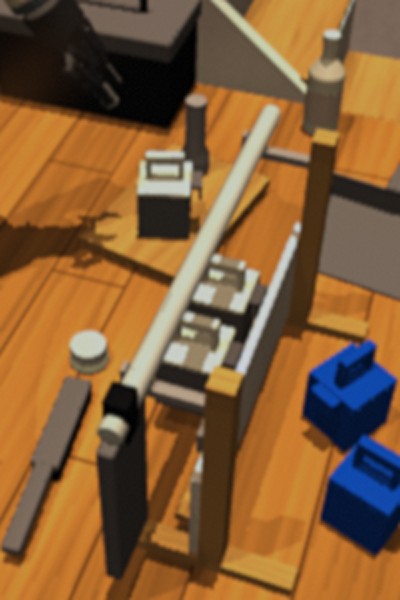

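```bash
python3 -c "
from h import *
print(r.sense()['clock'],r.sense()['contact_force']);print(order.sign_off())"
```

```text
27.9667 [ 0.46  0.54 -0.68]
the job is handed in; nothing more can be done
None
```

The heavy tub was the one at the board's −y end. It now stands upright on the pine shelf beside the torch, and I handed the job in at 28.0 s.

- **Finding the heavy tub:** I lifted each tub by its handle. The +y and middle tubs each pulled down with about 1.3–2.6 N, so they hold only the carton. I set both back on their hooks. The −y tub pulled down with about 7–8 N, and I took it up off its hook and out from under the pole.
- **Setting down:** I lowered it slowly onto the shelf and opened the fingers gradually. As the fingers opened, the hand shifted about 4–5 mm (mostly sideways, partly up). The pictures afterwards still show the tub standing square. It is turned about half a radian relative to the shelf edges.
- **Last checks:** The top and wrist pictures show the tub flat on the shelf, clear of the torch. The two light tubs are at the same pixels in the top view as at the start. In the cropped top and side views the jar, brush, torch and mop look unmoved. The mug is only partly in view there, but nothing was worked near it. The gripper was clear of everything, with contact force near zero.
- **Disagreements:** Three handle positions measured in the wrist picture gave a bar 72 mm long instead of 60 mm. Drawing the expected tub outline over the picture showed I had picked the wrong edge, so I aimed from that outline instead. No check failed.

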